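# Gauge a collared spindle in the bench caliper

### The arm

A 7-joint arm with a two-finger parallel gripper is mounted at the origin on the work surface. World frame = base frame: x ahead of the robot, y to its left, z up, the work surface at z = 0. Lengths are in m, angles in rad, forces in N, time in s.
With the tool pointing down it reaches from about 0.4 to 0.85 m from the base axis. Payload 4.5 kg.
Tool frame: the origin (TCP) lies midway between the tips of the shut fingers; the grasp point (between the pads) lies 19 mm behind it; z points along the fingers, y is the line along which they close (so a half turn about z gives the same grasp; the last joint's range is limited). The gripper opens to 85 mm and grips with 20 to 120 N. Pads are 22 mm wide; open, the fingers measure 114 mm over their backs; the gripper's body (76 mm by 85 mm) begins 54 mm behind the grasp point. The pads swing forward as they close: fully open they stand 13 mm farther back than shut.
Start: joints at [1.333, 0.689, -0.195, 1.565, 0.157, 0.902, -0.215], TCP at [0.168, -0.602, 0.231] pointing down, gripper open.
Joint ranges: [-3.01, 3.01], [-0.46, 2.08], [-1.47, 1.51], [0.13, 2.56], [-1, 4.14], [0.04, 2.09], [-2.66, 2.66]. Speed limits (rad/s): [2.57, 2.57, 3.14, 3.14, 3.14, 3.14, 3.14].

### API

Orientations are given as a rotation vector (axis times angle).
In Python, from station import arm, viewer gives the robot as it stands. The module is installed in compiled form; this text tells all that it offers.
- The arm moves only by the tool apply_moves, never from a script. Its argument "steps" is a list of rows, each a list of 3 entries, a list of its own where there are three numbers: the finger opening in m, from 0 to 0.0854, then the shift along the world's x, y, z in m, then the turn about the world's z in degrees. In form: [[gripper, [tx, ty, tz], spin], ...]. A call has 1 to 8 rows; each row shifts and turns the commanded pose from where the row before left it; what a row does not reach is not made up. A row lasts 1/8 s, in which the tool goes at most 62.5 mm and 10.7 degrees, less where a joint would pass 70% of its speed; a pose out of reach is approached as far as the arm can. A call is refused whole if a number of a shift passes 0.0625 or a number of a turn 10.7, either way. A call with a gripper value outside its range is refused whole. The fingers move at their own pace and stop on an object; "squeeze" is the grip in N (left out, the last holds). Time passes only in rows, so rows that do not move let the fingers close. It gives the time, the measured TCP pose, the force, the opening and the grip force at its end, in the units of the state.
- arm.state(): the state, without advancing time (a new reading comes with each control period).
- viewer.snapshot(name): name is "side" or "top" or "wrist"; returns the picture (480x640x3 uint8, blue, green, red); there is no depth.
- viewer.camera_params(name): a dict with "mtx" (3x3 intrinsics, pixels), "eye" and "rotation" of the camera in the world. Camera axes: x right, y down, z forward; pixel columns grow to the right and rows downward; lengths in m; the calibration is good to about 2 mm. A picture is of the moment at which its call begins: read the wrist's pose just before it. camera_params takes no time and is no camera call; for the wrist camera it gives the pose at the moment of the call.
- arm.sign_off(): hands the job in; it is judged then, once.
The state is a dict: "time": time; "joint_pos": joint angles; "joint_velocities": joint speeds; "joint_torque": joint torques, N m; "ee_pos": TCP position; "ee_rot": TCP orientation; "wrist_force": force on the tool from outside, world axes, zero at the start; "torque": the same for the moment, N m; "gripper_width": finger opening in m; "grip_force": force on a finger pad.
Only numpy, scipy, OpenCV 4.12 (cv2) and the standard library are available. Lean on these libraries where they do the work, as an engineer would, in place of code of your own. Each camera call takes 0.05 s, during which the arm holds its last target. There are 200 camera calls.

### The job

Take the spindle with the wide collar out of the leaning rack and stand it upright, foot down, on the bench caliper's bed between the two jaws, and let go of it. Then slide the movable jaw shut by its lug until it presses the spindle firmly against the fixed jaw, with a push of 15 to 20 N for a moment and never more than 30 N on the spindle, then let go and leave the jaw closed on it. Leave the other spindles and everything else where they are.

Things in the scene. Friction and masses are not known exactly. Their poses are not given: they have to be found in the camera images.
- gauge: bench caliper fixed to the table: white bed 120 x 280 x 20 mm (top face 20 mm above the table), origin under its centre. The jaws slide along its y axis; x across. A scale bar 20 mm high runs along the bed at x = +42 to +54 mm and a small readout box, up to 49 mm above the table, stands at x = 10 to 50, y = -136 to -96 mm.
- anvil: the caliper's fixed jaw: steel block 46 mm wide (x), 24 mm thick, 40 mm high on the bed. Origin: middle of its flat face at bed level; its y axis points square off the face to the movable jaw, x along the face, z up.
- jaw: movable jaw: flat face 46 mm wide, 40 mm high, looks along -y at the fixed jaw; axes as the fixed jaw's. Origin: middle of that face at bed level. Starts 65 to 90 mm from the fixed jaw, slides along y only with about 2 N of friction, stays where left. Behind the face it is 18 mm thick; a low carriage, 21 mm high, reaches to y = +90 mm.
- lug (a point): point on the movable jaw's thumb lug, a dark square steel post 16 x 16 mm, at y = +75 mm, x = 0 in the jaw's frame; the lug rises from the carriage (21 mm above the bed) to 75 mm above the bed (95 mm above the table); this point is 12 mm below its top. Axes as the jaw's.
- rack: white plastic rack fixed to the table, base 120 x 216 x 10 mm, three leaning troughs 78 mm apart along y. Each holds a spindle lying back 35 degrees from vertical, its top leaning to the rack's -x side (to the robot), on a back board 62 mm long with a foot ledge and side rails 18 mm high, 52 mm long. Origin: under the middle trough's foot, at table level; feet are 34 mm up.
- spindle_collared: bare steel spindle, 112 mm long, 0.35 kg: straight round shank from its foot to 67 mm (its diameter, to be gauged, is somewhere in 24 to 40 mm), then a wide flat collar 42 mm across up to 74 mm, then a round grip head 20 mm across up to 112 mm. Lies in any of the rack's three troughs. Origin: centre of the foot face; z runs up the spindle to the head.
- spindle_plain: bare steel spindle, 112 mm long, 0.35 kg: straight round shank from its foot to 74 mm (as thick as the others), then directly the 20 mm grip head up to 112 mm; no collar. To be left in the rack. Origin: centre of the foot face; z runs up the spindle to the head.
- spindle_coned: bare steel spindle, 112 mm long, 0.35 kg: straight round shank from its foot to 74 mm (as thick as the others), then a cone narrowing to the 20 mm grip head, which ends at 112 mm; no collar. To be left in the rack. Origin: centre of the foot face; z runs up the spindle to the head.
- vial: small capped vial, 26 mm across, 55 mm high, between the rack and the gauge; origin under its centre. Bystander.
- jar: brown glass jar, 40 mm across, 45 mm high, near the robot; origin under its centre. Bystander.
- beaker: open glass beaker, 68 mm across, 85 mm high, behind the work; origin under its centre. Bystander.
- reagent: brown bottle, 72 mm across, 150 mm high, behind the work at the left; origin under its centre. Bystander.
- spatula: spatula 180 mm long lying behind the work; origin under its middle. Bystander.
- dish: glass dish, 80 mm across, 15 mm high, behind the work at the right; origin under its centre. Bystander.
There are look-alikes about, which are no part of the job. What is shaped like the spindle_collared but orange is not meant.

How it is judged:
On the way, in this order (a step that is already met when the one before it is completed fails the run):
1. the collared spindle stands upright on the caliper's bed between the jaws, let go (angle between spindle_collared's own z axis and vertical below 0.09 rad and z of spindle_collared in the frame of anvil between -0.004 and 0.004 m and x of spindle_collared in the frame of anvil between -0.018 and 0.018 m and y of spindle_collared in the frame of anvil above 0.01 m and y of spindle_collared in the frame of jaw below -0.01 m and contact force between the fingers and spindle_collared below 0.1 N), for 0.2 s.
2. the movable jaw presses the spindle against the fixed jaw: more than 8 N on both sides of it, with the fingers off the spindle (all of step 1 and contact force between each of jaw, anvil and spindle_collared above 8 N), for 0.2 s.
At the end, for the whole second after the job is handed in: The collared spindle stands upright (within 5 degrees) on the caliper's bed between the jaws, within 18 mm of the middle of their faces, touching the fixed jaw, and the movable jaw is closed on it (no more than about 2.5 mm of play in all); both at rest and let go (angle between spindle_collared's own z axis and vertical below 0.09 rad and z of spindle_collared in the frame of anvil between -0.004 and 0.004 m and x of spindle_collared in the frame of anvil between -0.018 and 0.018 m and y of spindle_collared in the frame of anvil between 0.01 and 0.016 m and y of spindle_collared in the frame of jaw below -0.01 m and y of jaw in the frame of anvil below 0.0295 m and linear speed of each of spindle_collared, jaw below 0.02 m/s).
It fails at once if the spindle is squeezed with more than 30 N by a jaw (contact force between any of jaw, anvil and spindle_collared above 30 N).
It fails at once if another spindle is moved by more than 20 mm (distance of any of spindle_plain, spindle_coned from where it was at the start of the episode above 0.02 m).
It fails at once if a bystander is moved by more than 30 mm (distance of any of vial, jar, beaker, reagent, spatula, dish from where it was at the start of the episode above 0.03 m).
It also fails if it takes over 72 s, if anything falls off the work surface, if the arm or the gripper's body presses on something with over 40 N, if the wrist force passes 120 N, or if a joint passes its speed limit or range.

## Working session

There is one attempt and no reset: what is moved stays moved. The work goes in short steps, Python scripts to look and compute and a tool call to move; the robot and the scene stay as the last step left them, time stands still between calls to the robot, and variables do not carry over. Pictures are saved under pics/ and viewed, at most 10 in all, crops included, and the job is handed in when it is done.

Besides the shell and the picture viewer there is one more tool, called after ">>>" as name([rows], argument=value, ...), one row to a line, values as JSON. apply_moves: Moves the arm, as the interface text tells. Its arguments: {"type":"object","properties":{"steps":{"type":"array"},"squeeze":{"type":"number"}},"required":["steps"]}

```bash
mkdir -p pics; ls
python3 - <<'E'
from station import arm, viewer
import cv2,numpy as np
np.set_printoptions(precision=4,suppress=True)
print(arm.state())
for n in("side","top"):
    im=viewer.snapshot(n); cv2.imwrite(f"pics/{n}0.png",im); print(n,viewer.camera_params(n))
E
```

```text
pics
{'time': 0.0, 'joint_pos': array([ 1.3328,  0.69  , -0.1945,  1.5664,  0.1573,  0.9025, -0.2151]), 'joint_velocities': array([-0.0007, -0.0004,  0.0006,  0.0005, -0.0002, -0.0003, -0.0006]), 'joint_torque': array([  0.0006, -53.9618,  -1.2664, -15.8543,   0.0091,   0.0095,
        -0.    ]), 'ee_pos': array([ 0.1676, -0.6014,  0.2305]), 'ee_rot': array([-3.1107, -0.4255,  0.0006]), 'wrist_force': array([0.0019, 0.4078, 0.645 ]), 'torque': array([ 0.0302, -0.0393,  0.0299]), 'grip_force': 0.0, 'gripper_width': 0.08558940263924884}
side {'mtx': array([[523.6048,   0.    , 314.7082],
       [  0.    , 523.6048, 238.0306],
       [  0.    ,   0.    ,   1.    ]]), 'eye': array([0.4657, 0.6699, 0.7888]), 'rotation': array([-0.2057,  2.848 , -1.1953])}
top {'mtx': array([[589.0259,   0.    , 322.4503],
       [  0.    , 589.0259, 248.2519],
       [  0.    ,   0.    ,   1.    ]]), 'eye': array([ 0.4963, -0.0584,  1.3973]), 'rotation': array([-2.1868,  2.2029, -0.0256])}
```

View pics/top0.png

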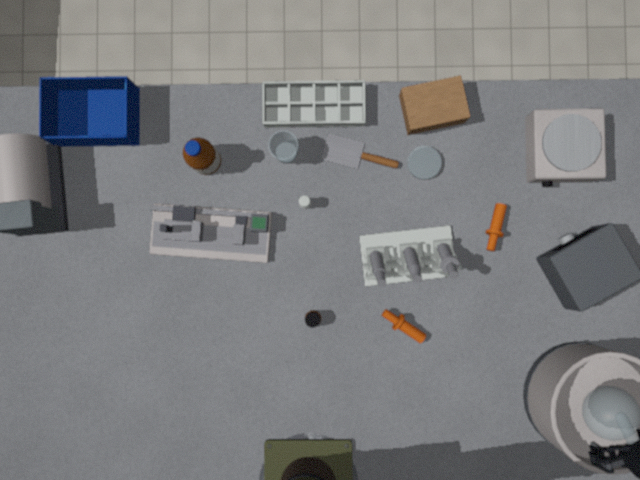

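View pics/side0.png

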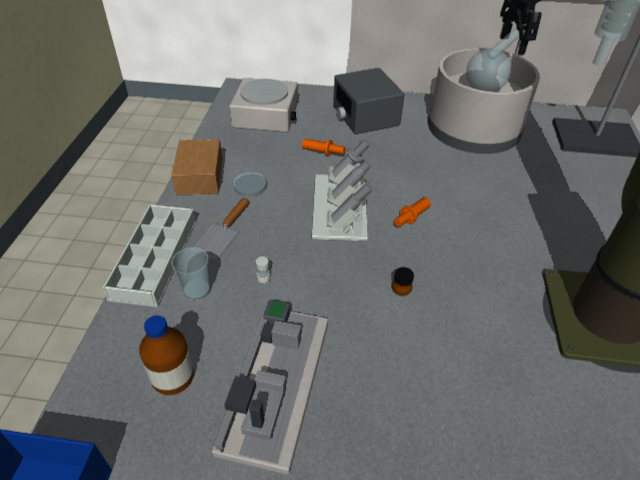

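The top view shows the gauge near (210,233), with its lug near (168,229). The rack is near (408,256). What could be taken for the spindle: grey ones at top px (376,263), (412,262) and (447,258), and orange look-alikes at (497,227) and (404,325), which are excluded. Next I'll check the grey ones in a close crop.

Run:
```python
import cv2,numpy as np
t=cv2.imread("pics/top0.png")[215:295,350:470]; s=cv2.imread("pics/side0.png")[130:250,300:400]
t2=cv2.resize(cv2.imread("pics/top0.png")[195:275,140:280],(400,228),interpolation=cv2.INTER_CUBIC)
t=cv2.resize(t,(400,267),interpolation=cv2.INTER_CUBIC); s=cv2.resize(s,(400,480),interpolation=cv2.INTER_CUBIC)
o=np.zeros((520,800,3),np.uint8); o[:267,:400]=t; o[280:508,:400]=t2; o[:480,400:]=s
o=np.clip(o*1.5,0,255).astype(np.uint8)
cv2.imwrite("pics/crop1.png",o)
```

```text
(no output)
```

View pics/crop1.png

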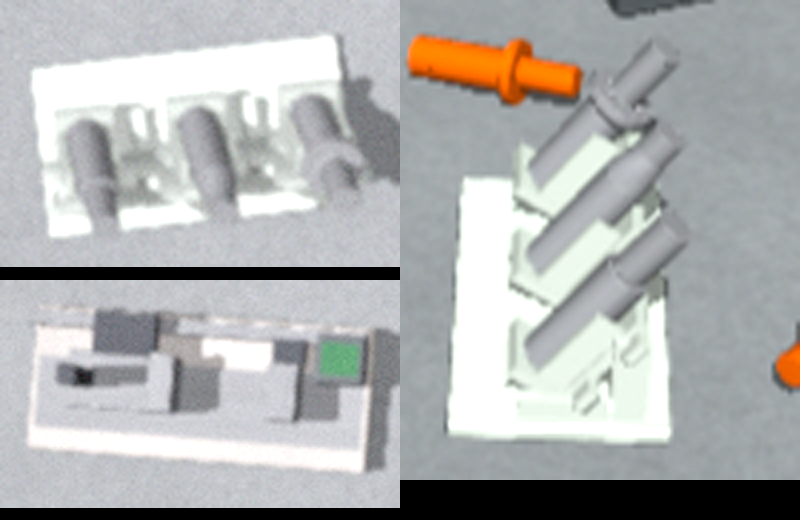

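The only grey spindle with a collar is the one in the rightmost (-y) trough, with its collar near top px (449,263). The left one is plain and the middle one is coned. Now I'll work out approximate positions.

```bash
cat > h.py <<'E'
from station import arm, viewer
import cv2,numpy as np
from scipy.spatial.transform import Rotation as R
np.set_printoptions(precision=4,suppress=True)
def cam(n):
    c=viewer.camera_params(n); return np.array(c["mtx"]),np.array(c["eye"]),R.from_rotvec(c["rotation"]).as_matrix()
def proj(c,P):
    K,e,M=c; q=((np.atleast_2d(P)-e)@M)@K.T; return q[:,:2]/q[:,2:]
def onz(c,uv,z):
    K,e,M=c; uv=np.atleast_2d(uv); d=np.c_[uv,np.ones(len(uv))]@np.linalg.inv(K).T@M.T
    return e+d*((z-e[2])/d[:,2])[:,None]
def tri(cs,uvs):
    A=np.zeros((3,3));b=np.zeros(3)
    for (K,e,M),uv in zip(cs,uvs):
        d=M@np.linalg.inv(K)@np.r_[uv,1];d/=np.linalg.norm(d);Q=np.eye(3)-np.outer(d,d);A+=Q;b+=Q@e
    return np.linalg.solve(A,b)
E
python3 - <<'E'
from h import *
c=cam("top")
print("rack",onz(c,[(360,236),(451.4,226),(365,286)],.01))
print("gauge",onz(c,[(154,210.7),(149.8,252),(266.7,261.5),(269.5,212.5)],.02))
# lug top, jaw top edge
cr=lambda x,y:(140+x/2.857,195+(y-280)/2.857)
print("lug",onz(c,[cr(68,376)],.095),"jawface top",onz(c,[cr(174,355),cr(172,412)],.06),"anvil",onz(c,[cr(220,370),cr(220,412)],.06))
s=cam("side")
crt=lambda x,y:(350+x/3.333,215+y/3.333); crs=lambda x,y:(300+(x-400)/4,130+y/4)
print("head top",tri([c,s],[crt(345,190),crs(665,50)]))
print("collar",tri([c,s],[crt(330,160),crs(625,100)]))
print(c[1],s[1])
E
```

```text
rack [[ 0.5776 -0.1267  0.01  ]
 [ 0.5995 -0.3418  0.01  ]
 [ 0.4599 -0.1373  0.01  ]]
gauge [[0.6406 0.3581 0.02  ]
 [0.5433 0.3677 0.02  ]
 [0.519  0.0926 0.02  ]
 [0.634  0.0856 0.02  ]]
lug [[0.5926 0.3134 0.095 ]] jawface top [[0.6113 0.2384 0.06  ]
 [0.5657 0.2399 0.06  ]] anvil [[0.599  0.2015 0.06  ]
 [0.5654 0.2015 0.06  ]]
head top [ 0.4877 -0.3221  0.1215]
collar [ 0.5076 -0.3196  0.0872]
[ 0.4963 -0.0584  1.3973] [0.4657 0.6699 0.7888]
```

>>> apply_moves([
  [0.085,[0,0,0.06],0],
  [0.085,[0.03,0.03,0.02],0],
  [0.085,[0.04,0.035,0],-5],
  [0.085,[0.04,0.035,0],-5],
  [0.085,[0.04,0.035,0],0],
  [0.085,[0.04,0.035,0],0],
  [0.085,[0.04,0.035,0],0],
  [0.085,[0.04,0.035,0],0],
])

```text
time: 1.1
ee_pos: [0.4387, -0.3607, 0.311]
ee_rot: [-3.138, -0.153, 0.001]
wrist_force: [0.9, -0.9, 0.4]
gripper_width: 0.0851
grip_force: 0.0
```

>>> apply_moves([
  [0.06,[0.03,0.03,0],0],
  [0.06,[0,0,0],0],
  [0.06,[0,0,0],0],
])

```text
time: 1.48
ee_pos: [0.467, -0.3326, 0.3109]
ee_rot: [3.138, 0.152, -0.002]
wrist_force: [-0.7, -0.7, 0.0]
gripper_width: 0.0599
grip_force: 0.0
```

Run:
```python
from h import *
import pickle
s=arm.state();print(s["time"],s["ee_pos"],s["ee_rot"],s["gripper_width"])
c=cam("wrist");im=viewer.snapshot("wrist");cv2.imwrite("pics/w1.png",im);pickle.dump(c,open("w1.pkl","wb"))
print(c[1],c[2][:,2],proj(c,[[.4877,-.3221,.1215]]))
```

```text
1.475 [ 0.467  -0.3326  0.3109] [ 3.1376  0.152  -0.0024] 0.0599041206632265
[ 0.5493 -0.3263  0.4535] [-0.3209 -0.0308 -0.9466] [[317.4154 181.2534]]
```

View pics/w1.png

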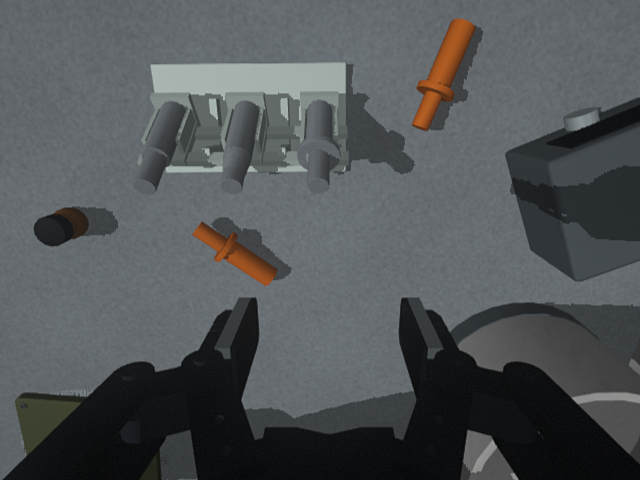

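The wrist view shows the collared spindle on the right: head end near (318,185), collar near (319,150), foot near (320,103). Its rack edge runs (151,64) to (346,62).

Run:
```python
from h import *
import pickle
c=pickle.load(open("w1.pkl","rb"));t=cam("top")
print("head",onz(c,[(318,185)],.1257),"tri",tri([c,t],[(318,185),(453.5,272)]))
print("collar",onz(c,[(319,150)],.0915))
e=onz(c,[(151,64.5),(346,62.5),(350,171),(165,171)],.01);print(e)
d=e[0]-e[1];print("rack y angle",np.degrees(np.arctan2(d[1],d[0])),np.linalg.norm(d))
s=arm.state();Rm=R.from_rotvec(s["ee_rot"]).as_matrix();print("tool y",np.degrees(np.arctan2(Rm[1,1],Rm[0,1])))
```

```text
head [[ 0.4852 -0.323   0.1257]] tri [ 0.4895 -0.3211  0.136 ]
collar [[ 0.5123 -0.3206  0.0915]]
[[ 0.5775 -0.1279  0.01  ]
 [ 0.6002 -0.3404  0.01  ]
 [ 0.4831 -0.3584  0.01  ]
 [ 0.4616 -0.138   0.01  ]]
rack y angle 96.09991438020282 0.2136620916199455
tool y -84.54193102187551
```

>>> apply_moves([
  [0.06,[0.025,0.011,-0.04],0.6],
  [0.06,[0,0,-0.06],0],
  [0.06,[0,0,-0.06],0],
  [0.06,[0,0,-0.03],0],
  [0.06,[0,0,-0.023],0],
  [0.06,[0,0,0],0],
])

```text
time: 2.28
ee_pos: [0.4905, -0.3219, 0.0967]
ee_rot: [-3.136, -0.165, 0.006]
wrist_force: [0.8, -0.3, 0.2]
gripper_width: 0.0599
grip_force: 0.0
```

Run:
```python
from h import *
im=viewer.snapshot("wrist");im2=viewer.snapshot("side")
o=np.zeros((480,800,3),np.uint8);o[:360,:480]=cv2.resize(im,(480,360));o[:480,480:]=cv2.resize(im2[110:250,300:393],(320,480))
cv2.imwrite("pics/g1.png",o)
print(arm.state()["ee_pos"])
```

```text
[ 0.4925 -0.3223  0.0989]
```

View pics/g1.png

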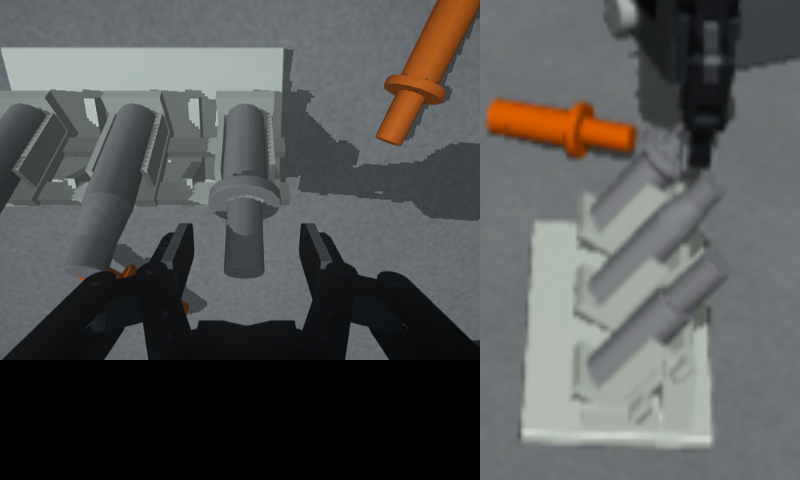

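The head sits centred between the fingers, and the collar lies ahead of the fingertips. Now I'll close and lift.

>>> apply_moves([
  [0.0,[0,0,0],0],
  [0.0,[0,0,0],0],
  [0.0,[0,0,0],0],
  [0.0,[0,0,0],0],
], squeeze=30)

```text
time: 2.88
ee_pos: [0.4931, -0.3213, 0.0993]
ee_rot: [3.136, 0.169, 0.001]
wrist_force: [-0.4, 0.7, 6.6]
gripper_width: 0.0191
grip_force: 29.4
```

>>> apply_moves([
  [0.0,[0,0,0.015],0],
  [0.0,[0,0,0.03],0],
  [0.0,[0,0,0.04],0],
  [0.0,[0,0,0.04],0],
  [0.0,[0,0,0.02],0],
  [0.0,[0,0,0],0],
])

```text
time: 3.62
ee_pos: [0.4934, -0.3215, 0.2451]
ee_rot: [3.135, 0.169, 0.004]
wrist_force: [-0.3, -0.7, -3.7]
gripper_width: 0.0188
grip_force: 30.1
```

Run:
```python
from h import *
im=viewer.snapshot("wrist");im2=viewer.snapshot("side")
o=np.zeros((480,800,3),np.uint8);o[:360,:480]=cv2.resize(im,(480,360));o[:480,480:]=cv2.resize(im2[70:250,300:420],(320,480))
cv2.imwrite("pics/g2.png",o)
s=arm.state();print(s["ee_pos"],s["wrist_force"],s["torque"],s["gripper_width"],s["grip_force"])
```

```text
[ 0.4919 -0.3207  0.2426] [-0.2029  0.3259 -3.5112] [-0.0311  0.052   0.0222] 0.018874247396862658 30.076913237571716
```

View pics/g2.png

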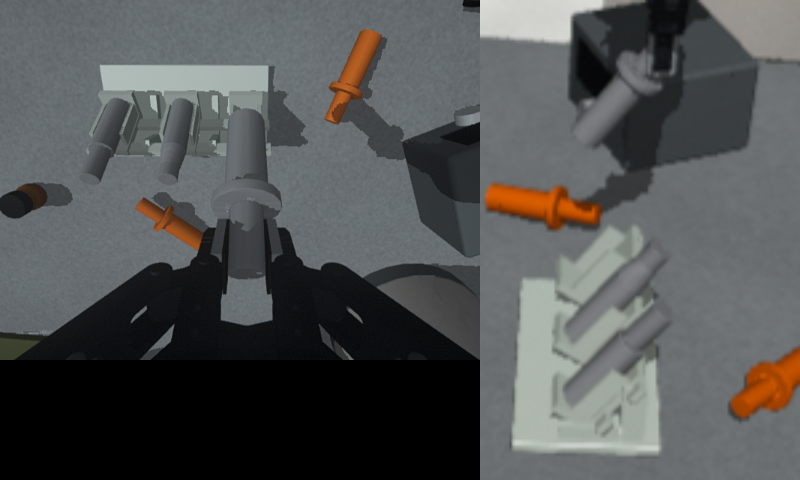

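It was lifted cleanly, still leaning 35° in the grip (foot towards +x), and the other spindles are undisturbed. I'll carry it towards the gauge and look there. Afterwards I'll upright it by turning the grip and pressing the foot corner lightly against the anvil wall.

>>> apply_moves([
  [0.0,[0,0.02,0.03],0],
  [0.0,[-0.005,0.04,0.03],0],
  [0.0,[-0.005,0.05,0.027],0],
  [0.0,[-0.005,0.06,0],-3],
  [0.0,[-0.005,0.06,0],-4],
  [0.0,[-0.005,0.06,0],-4],
  [0.0,[-0.005,0.06,0],0],
  [0.0,[0,0.05,0],0],
], squeeze=40)

```text
time: 4.72
ee_pos: [0.4611, 0.0811, 0.3291]
ee_rot: [3.138, -0.129, -0.005]
wrist_force: [0.6, -0.6, -3.6]
gripper_width: 0.0187
grip_force: 40.5
```

>>> apply_moves([
  [0.0,[0,0,0],0],
  [0.0,[0,0,0],0],
])

```text
time: 4.97
ee_pos: [0.462, 0.0781, 0.3292]
ee_rot: [3.137, -0.132, -0.004]
wrist_force: [0.4, -0.2, -3.4]
gripper_width: 0.0189
grip_force: 40.6
```

Run:
```python
from h import *
import pickle
s=arm.state();print(s["time"],s["ee_pos"],s["ee_rot"],s["joint_pos"])
c=cam("wrist");im=viewer.snapshot("wrist");cv2.imwrite("pics/w2.png",im);pickle.dump(c,open("w2.pkl","wb"))
```

```text
4.975 [0.462  0.0781 0.3292] [ 3.1371 -0.1322 -0.0044] [-0.1321  0.3593 -0.191   1.8736  0.0848  0.9197 -2.018 ]
```

View pics/w2.png

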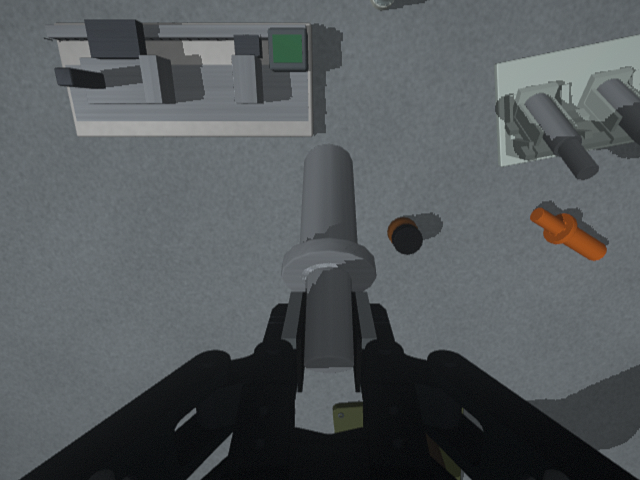

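The wrist view shows the anvil at about (233–257, 55–103), the jaw at about (140–175, 55–103), and the lug top near (65,75). The bed's near corners are (78,135) and (312,136). I'll measure the edges numerically.

Run:
```python
from h import *
import pickle
c=pickle.load(open("w2.pkl","rb"));im=cv2.imread("pics/w2.png");g=cv2.cvtColor(im,cv2.COLOR_BGR2GRAY).astype(float)
print("eye",c[1])
e=onz(c,[(78,135.5),(312,136.5),(311.5,24),(59,38)],.02);print(e)
d=e[0]-e[1];print("yaw",np.degrees(np.arctan2(d[1],d[0]))-90,np.linalg.norm(d[:2]))
for r in(62,68,74,80,92,98): print(r,"anv",g[r,222:272:1].astype(int),"\n   jaw",g[r,132:184].astype(int))
print("lug row 76",g[76,48:112].astype(int)); print("lug col62",g[58:98,62].astype(int)); print("anv col 244",g[46:110,244].astype(int)); print("jaw col 150",g[46:110,150].astype(int))
```

```text
eye [0.5447 0.0696 0.4717]
[[0.5405 0.3665 0.02  ]
 [0.5162 0.091  0.02  ]
 [0.6333 0.08   0.02  ]
 [0.6429 0.356  0.02  ]]
yaw -5.049152908860734 0.27651350657222656
62 anv [161 161 163 160 159 158 159 160 159 123 111 112 113 115 112 112 114 118
 116 115 114 113 115 114 114 111 112 110 109 111 114 114 103  48  46  46
  48  47  49  71  96  95  94  94  93  94  94  75  78  80] 
   jaw [114 114 114 115 113 112 112 114 123 122 122 120 121 122 122 122 121 118
 115 117 118 119 117 119 100  49  45  47  45  48  47  48  47  46  46  47
  46  42  55  95  95  94  93  94  92  93  93  92  92  93  94  93]
68 anv [115 115 114 113 114 114 115 116 115 116 120 112 112 116 114 113 114 117
 115 115 113 112 113 116 113 114 112 110 111 110 114 115 116  60  44  47
  47  47  49  48  75  75  71  73  73  73  72  66  72  71] 
   jaw [ 68  67  68  68  69  68  67  67  88 126 124 121 122 122 122 122 123 121
 117 116 118 117 119 119 119  85  46  45  45  46  47  48  48  49  47  46
  49  46  47  55  70  70  69  68  68  70  69  69  69  68  70  70]
74 anv [116 115 115 116 117 116 117 115 115 114 101 113 113 113 114 114
[... 1944 characters left out ...]
145 143 143 142 140 137 130  89  53  59  64  64  65  65  65  66
  67  66  65  67  68  69  68  70  58  44  92 110 108 105 104 105 105 104
 104 105 106 106]
anv col 244 [ 64  65  61  64  64  66  64  60  62 101 118 116 115 115 116 116 115 115
 117 115 113 114 113 114 113 113 113 115 114 114 114 114 113 113 115 113
 112 115 114 113 114 113 114 114 114 115 115 116 115 114 116 116 116 115
 117 117 107  81 103 117 113 112 113 111]
jaw col 150 [ 90  92  91  91  92  91  92  91  81 102 116 115 115 117 115 116 115 115
 116 117 117 117 117 120 119 120 122 121 121 123 123 124 124 125 124 126
 125 123 123 124 124 124 124 124 125 123 126 124 124 127 124 124 124 124
 125 126 118  77 103 122 125 126 122 121]
```

Run:
```python
from h import *
import pickle
c=pickle.load(open("w2.pkl","rb"))
e=onz(c,[(78,135.5),(312,136.5),(311.5,24),(59,38)],.02)
yaw=np.radians(-5.05);M=np.array([[np.cos(yaw),-np.sin(yaw)],[np.sin(yaw),np.cos(yaw)]])
# bed centre from near edge (x=-60) and right edge
q=e[:,:2]@M; print("gauge-aligned corners",q)
for n,uv,z in [("anv face top",[(231.5,62),(233,80),(234.5,98)],.06),("anv ends",[(244,55.3),(244,102.5)],.06),("jaw back top",[(140.3,68),(142.3,80),(145,95)],.06),
 ("jaw face top",[(152,80),(154,92)],.06),("jaw face bot",[(157,68),(159,80),(161,92)],.02),("anv back bot",[(255,68),(256,80),(257,96)],.02),
 ("jaw ends",[(150,55.2),(150,102.5)],.06),("lug topL/R",[(55.5,76),(70.5,76)],.095),("lug rows",[(62,67.2),(62,84.5)],.095)]:
    print(n,onz(c,uv,z)[:,:2]@M)
```

```text
gauge-aligned corners [[0.5061 0.4126]
 [0.5061 0.1361]
 [0.6238 0.1354]
 [0.6091 0.4112]]
anv face top [[0.5816 0.2154]
 [0.5648 0.2152]
 [0.5474 0.215 ]]
anv ends [[0.5879 0.2022]
 [0.543  0.2054]]
jaw back top [[0.5757 0.3087]
 [0.5644 0.3085]
 [0.5499 0.308 ]]
jaw face top [[0.5644 0.2985]
 [0.5529 0.2982]]
jaw face bot [[0.5796 0.3087]
 [0.5672 0.3082]
 [0.5545 0.3077]]
anv back bot [[0.58   0.1991]
 [0.5676 0.1987]
 [0.5507 0.1986]]
jaw ends [[0.5875 0.297 ]
 [0.5426 0.3039]]
lug topL/R [[0.5651 0.3731]
 [0.5652 0.359 ]]
lug rows [[0.5727 0.3652]
 [0.5577 0.3687]]
```

Gauge yaw is -5.05°. In gauge-aligned axes the anvil face is at y'=0.215, the jaw face at 0.290 (75 mm gap, as specified), the lug at 0.366 (75 mm behind the face, as specified), and the centreline at x'=0.565. I'll turn +262° so the spindle leans towards +y', moving above the jaw gap meanwhile.

>>> apply_moves([
  [0.0,[0.005,0.007,0],5],
  [0.0,[0.005,0.007,0],10.5],
  [0.0,[0.005,0.007,0],10.5],
  [0.0,[0.005,0.007,0],10.5],
  [0.0,[0.005,0.007,0],10.5],
  [0.0,[0.005,0.007,0],10.5],
  [0.0,[0.005,0.007,0],10.5],
  [0.0,[0.005,0.007,0],10.5],
])

```text
time: 6.02
ee_pos: [0.5032, 0.1326, 0.3297]
ee_rot: [2.512, 1.886, -0.003]
wrist_force: [-0.3, 0.4, -2.8]
gripper_width: 0.0185
grip_force: 40.6
```

>>> apply_moves([
  [0.0,[0.005,0.007,0],10.5],
  [0.0,[0.005,0.007,0],10.5],
  [0.0,[0.005,0.007,0],10.5],
  [0.0,[0.005,0.007,0],10.5],
  [0.0,[0.005,0.007,0],10.5],
  [0.0,[0.005,0.007,0],10.5],
  [0.0,[0.005,0.007,0],10.5],
  [0.0,[0.005,0.007,0],10.5],
])

```text
time: 7.02
ee_pos: [0.5437, 0.1883, 0.3294]
ee_rot: [-0.605, -3.082, 0.003]
wrist_force: [0.0, 1.2, -3.5]
gripper_width: 0.0191
grip_force: 40.6
```

>>> apply_moves([
  [0.0,[0.005,0.007,0],10.5],
  [0.0,[0.005,0.007,0],10.5],
  [0.0,[0.005,0.007,0],10.5],
  [0.0,[0.005,0.007,0],10.5],
  [0.0,[0.005,0.007,0],10.5],
  [0.0,[0.005,0.007,0],10.5],
  [0.0,[0.003,0.007,0],10.5],
  [0.0,[0,0,0],10.5],
])

```text
time: 8.02
ee_pos: [0.5769, 0.2378, 0.329]
ee_rot: [1.613, -2.694, 0.002]
wrist_force: [-0.3, -0.2, -4.0]
gripper_width: 0.0189
grip_force: 40.6
```

>>> apply_moves([
  [0.0,[0,0,0],10.5],
  [0.0,[0,0,0],4.5],
  [0.0,[0,0,0],0],
  [0.0,[0,0,0],0],
])

```text
time: 8.52
ee_pos: [0.5763, 0.2386, 0.3297]
ee_rot: [1.944, -2.467, 0.001]
wrist_force: [-0.4, -0.7, -2.7]
gripper_width: 0.0187
grip_force: 40.6
```

Run:
```python
from h import *
s=arm.state();Rm=R.from_rotvec(s["ee_rot"]).as_matrix();print(s["ee_pos"],s["joint_pos"],"foot dir(toolx)",Rm[:,0],s["gripper_width"])
yaw=np.radians(-5.05);M=np.array([[np.cos(yaw),-np.sin(yaw)],[np.sin(yaw),np.cos(yaw)]])
print("x'y'",s["ee_pos"][:2]@M)
# project the leaning-spindle model into the wrist view to gauge its offset in the tool
c=cam("wrist");im=viewer.snapshot("wrist");cv2.imwrite("pics/w3.png",im)
G=s["ee_pos"]-.019*Rm[:,2];f=Rm[:,0];
a=-f*np.sin(np.radians(35))+np.array([0,0,np.cos(np.radians(35))])
p=np.cross(a,Rm[:,1])
for k in(95,100,105):
    F=G-a*k/1000;print(k,"foot ends",proj(c,[F+p*.013,F-p*.013]).ravel(),"head",proj(c,[F+a*.112+p*.01,F+a*.112-p*.01]).ravel())
g=cv2.cvtColor(im,cv2.COLOR_BGR2GRAY).astype(int);print("col 329 rows125-180",g[125:180,329]);print("rows 340-380",g[340:380,329])
```

```text
[0.5763 0.2386 0.3297] [ 0.1142  0.8653 -1.3131  1.4055  0.8313  1.4873  1.7425] foot dir(toolx) [-0.2338 -0.9723  0.0013] 0.018728988232084506
x'y' [0.5531 0.2884]
95 foot ends [328.9697 149.9148 328.8873 185.3949] head [329.3816 375.69   329.2409 390.6068]
100 foot ends [328.9573 143.5277 328.8772 179.1419] head [329.3535 360.9617 329.2188 377.2081]
105 foot ends [328.9452 137.3336 328.8674 173.0596] head [329.3266 346.894  329.1975 364.345 ]
col 329 rows125-180 [129 130 128 130 131 131 131 131 131 132 130 129 130 128 128 127 127 128
 119  91  78  79  80  80  79  79  79  78  78  79  78  79  79  78  78  78
  79  79  79  78  77  77  77  78  79  77  79  77  77  75  79  77  77  77
  78]
rows 340-380 [ 71  69  70  71  70  70  71  72  71  70  71  70  71  68  74  82 111 127
 128 125 126 125 126 127 127 127 128 129 129 127 126 128 110  81  72  72
  76  74  71  73]
```

>>> apply_moves([
  [0.0,[0.0135,0.0126,0],8.5],
  [0.0,[0,0,-0.05],0],
  [0.0,[0,0,-0.06],0],
  [0.0,[0,0,-0.06],0],
  [0.0,[0,0,-0.03],0],
  [0.0,[0,0,-0.024],0],
  [0.0,[0,0,0],0],
  [0.0,[0,0,0],0],
], squeeze=25)

```text
time: 9.57
ee_pos: [0.59, 0.2535, 0.108]
ee_rot: [-2.124, 2.311, 0.0]
wrist_force: [0.3, -0.0, -2.5]
gripper_width: 0.0185
grip_force: 40.5
```

```bash
cat >> h.py <<'E'
yaw=np.radians(-5.05);M=np.array([[np.cos(yaw),-np.sin(yaw)],[np.sin(yaw),np.cos(yaw)]])
def rep():
    s=arm.state();Rm=R.from_rotvec(s["ee_rot"]).as_matrix()
    print("t",s["time"],"x'y'",s["ee_pos"][:2]@M,"z",s["ee_pos"][2],"toolx deg",np.degrees(np.arctan2(Rm[1,0],Rm[0,0])),"F'",s["wrist_force"][:2]@M,s["wrist_force"][2],"w",s["gripper_width"],"q7",s["joint_pos"][6])
E
python3 -c "
from h import *
rep()"
```

```text
t 9.575 x'y' [0.5654 0.3044] z 0.1080138930520328 toolx deg -94.84930428377483 F' [ 0.2705 -0.0129] -2.450852539309072 w 0.018504270896423296 q7 1.7038704788174053
```

>>> apply_moves([
  [0.0,[-0.0006,-0.007,0],0],
  [0.0,[-0.0006,-0.007,0],0],
  [0.0,[-0.0006,-0.007,0],0],
  [0.0,[-0.0004,-0.005,0],0],
  [0.0,[-0.0004,-0.005,0],0],
  [0.0,[0,0,0],0],
], squeeze=25)

```text
time: 10.32
ee_pos: [0.5876, 0.2264, 0.1089]
ee_rot: [-2.121, 2.304, 0.009]
wrist_force: [2.5, 7.9, 0.6]
gripper_width: 0.0192
grip_force: 41.2
```

>>> apply_moves([
  [0.0,[-0.0004,-0.005,0],0],
  [0.0,[-0.0004,-0.005,0],0],
  [0.0,[0,0,0],0],
])

```text
time: 10.7
ee_pos: [0.5864, 0.2153, 0.1083]
ee_rot: [-2.122, 2.306, 0.007]
wrist_force: [1.3, 5.9, -0.0]
gripper_width: 0.0191
grip_force: 41.7
```

```bash
python3 -c "
from h import *
rep()"
```

```text
t 10.7 x'y' [0.5652 0.266 ] z 0.1082990033772533 toolx deg -94.75813796477111 F' [0.8146 5.9645] -0.030056436887318183 w 0.01905505743783767 q7 1.7221604246903772
```

>>> apply_moves([
  [0.0,[-0.0004,-0.005,0],0],
  [0.0,[-0.0004,-0.005,0],0],
  [0.0,[-0.0004,-0.005,0],0],
  [0.0,[-0.0004,-0.005,0],0],
  [0.0,[-0.0004,-0.005,0],0],
  [0.0,[0,0,0],0],
])

```text
time: 11.45
ee_pos: [0.5844, 0.1893, 0.1079]
ee_rot: [-2.123, 2.308, 0.005]
wrist_force: [-0.2, 5.8, 0.2]
gripper_width: 0.0186
grip_force: 43.6
```

>>> apply_moves([
  [0.0,[-0.0003,-0.004,0],0],
  [0.0,[-0.0002,-0.002,0],0],
  [0.0,[-0.0002,-0.002,0],0],
  [0.0,[0,0,0],0],
])

```text
time: 11.95
ee_pos: [0.5836, 0.181, 0.1076]
ee_rot: [-2.124, 2.308, 0.004]
wrist_force: [-0.1, 5.6, 0.7]
gripper_width: 0.0181
grip_force: 44.3
```

Run:
```python
from h import *
rep()
im=viewer.snapshot("wrist");im2=viewer.snapshot("side");t=viewer.snapshot("top")
o=np.zeros((480,800,3),np.uint8);o[:360,:480]=cv2.resize(im,(480,360));o[:480,480:]=cv2.resize(im2[240:420,200:320],(320,480))
cv2.imwrite("pics/u1.png",o)
```

```text
t 11.95 x'y' [0.5654 0.2317] z 0.10762604922770307 toolx deg -94.77663277536212 F' [-0.6162  5.5946] 0.6521326187262576 w 0.0181484220022031 q7 1.7426204004099959
```

View pics/u1.png

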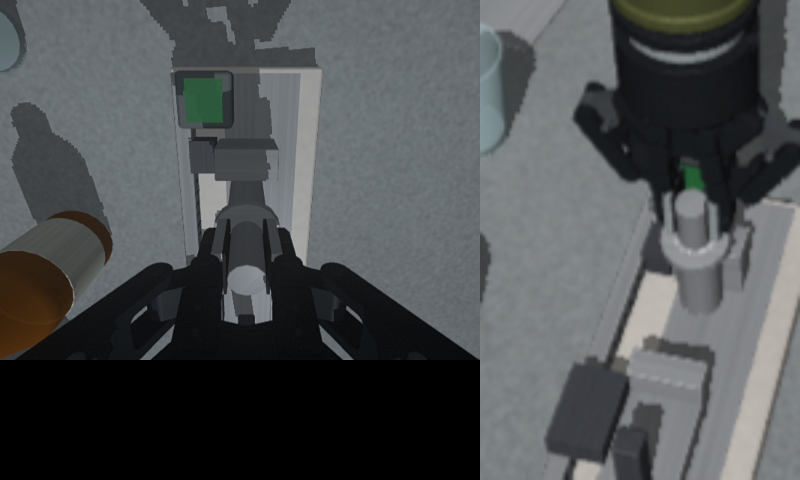

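Nearly upright now, with the shank beside the anvil (side inset at (700,260), gauge readout behind it). I'll nudge it the rest of the way, then lower until the foot touches.

>>> apply_moves([
  [0.0,[-0.0001,-0.001,0],0],
  [0.0,[-0.0001,-0.001,0],0],
  [0.0,[0,0,0],0],
])

```text
time: 12.48
ee_pos: [0.5834, 0.1793, 0.1076]
ee_rot: [-2.124, 2.308, 0.005]
wrist_force: [1.1, 5.7, 0.2]
gripper_width: 0.019
grip_force: 44.5
```

>>> apply_moves([
  [0.0,[0,0,-0.002],0],
  [0.0,[0,0,-0.002],0],
  [0.0,[0,0,0],0],
])

```text
time: 12.85
ee_pos: [0.5835, 0.1788, 0.1032]
ee_rot: [-2.124, 2.309, 0.004]
wrist_force: [1.4, 4.1, 0.5]
gripper_width: 0.0185
grip_force: 44.5
```

```bash
python3 -c "
from h import *
rep()"
```

```text
t 12.85 x'y' [0.5655 0.2295] z 0.10324984064127908 toolx deg -94.7714652952725 F' [1.0677 4.2355] 0.5151002894887484 w 0.01853390188408767 q7 1.7404194804733386
```

>>> apply_moves([
  [0.0,[0,0,-0.001],0],
  [0.0,[0,0,-0.001],0],
  [0.0,[0,0,0],0],
])

```text
time: 13.22
ee_pos: [0.5834, 0.1786, 0.1012]
ee_rot: [-2.124, 2.309, 0.003]
wrist_force: [1.2, 5.4, -1.0]
gripper_width: 0.0188
grip_force: 44.5
```

>>> apply_moves([
  [0.0,[0,0,-0.001],0],
  [0.0,[0,0,-0.001],0],
  [0.0,[0,0,0],0],
])

```text
time: 13.6
ee_pos: [0.5836, 0.1789, 0.1006]
ee_rot: [-2.124, 2.309, 0.003]
wrist_force: [-0.4, 4.8, 7.9]
gripper_width: 0.019
grip_force: 45.5
```

>>> apply_moves([
  [0.03,[0,0,0],0],
  [0.045,[0,0,0],0],
  [0.05,[0,0,0],0],
  [0.05,[0,0,0],0],
])

```text
time: 14.1
ee_pos: [0.583, 0.176, 0.098]
ee_rot: [2.125, -2.313, 0.001]
wrist_force: [0.4, -0.4, -0.7]
gripper_width: 0.05
grip_force: 0.0
```

>>> apply_moves([
  [0.05,[0,0,0.01],0],
  [0.05,[0,0,0.05],0],
  [0.05,[0,0,0.06],0],
  [0.05,[0,0,0],0],
])

```text
time: 14.6
ee_pos: [0.5846, 0.1794, 0.2244]
ee_rot: [-2.12, 2.305, -0.002]
wrist_force: [0.0, -0.3, 0.0]
gripper_width: 0.05
grip_force: 0.0
```

Run:
```python
from h import *
import pickle
rep()
c=cam("wrist");im=viewer.snapshot("wrist");im2=viewer.snapshot("side");cv2.imwrite("pics/w4.png",im);cv2.imwrite("pics/s4.png",im2);pickle.dump(c,open("w4.pkl","wb"))
s=cam("side")
A=np.array([.5654,.2152+.0128]);w=M@A
P=np.array([[*w,z] for z in(.02,.132)])
print("pred foot/head: wrist",proj(c,P).round(1).tolist(),"side",proj(s,P).round(1).tolist())
o=np.zeros((540,800,3),np.uint8);o[:360,:480]=cv2.resize(im,(480,360));o[:480,480:]=cv2.resize(im2[250:415,220:330],(320,480))
cv2.imwrite("pics/u2.png",o)
```

```text
t 14.6 x'y' [0.5666 0.2302] z 0.22441067890909477 toolx deg -94.80346308450906 F' [ 0.0564 -0.2686] 0.031108384740982542 w 0.049963204705371564 q7 1.8497301065574485
pred foot/head: wrist [[331.2, 199.4], [331.2, 238.3]] side [[283.1, 351.5], [280.7, 311.4]]
```

View pics/u2.png

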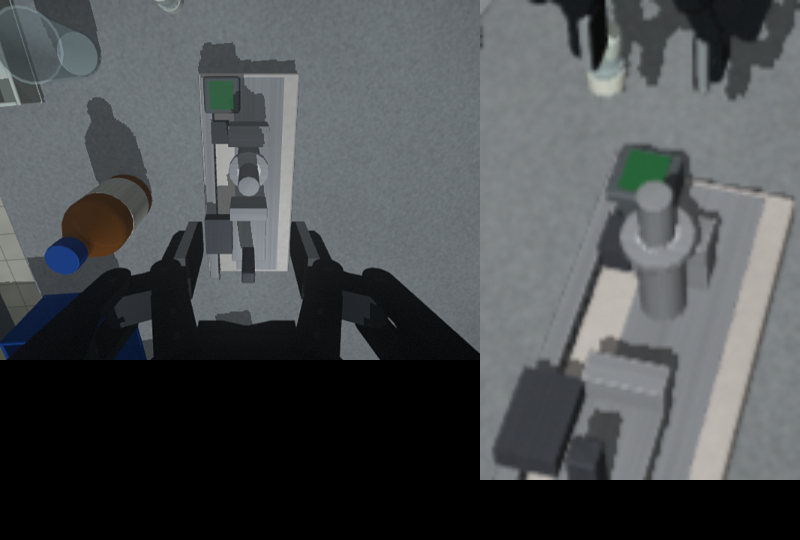

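The spindle stands free and upright: wrist px of the head top near (332,247) and collar near (332,224), with the side-view axis slope matching vertical. I'll quantify its position and tilt.

Run:
```python
from h import *
import pickle
c=pickle.load(open("w4.pkl","rb"));s=cam("side")
for n,k,uv,z in[("head w",c,(332,247),.132),("collar w",c,(331.5,225),.094),("head s",s,(280.2,315.3),.132),("collar s",s,(281.3,331.5),.094)]: print(n,onz(k,[uv],z)[:,:2]@M)
im=cv2.cvtColor(cv2.imread("pics/w4.png"),cv2.COLOR_BGR2GRAY);print("col332",im[150:300,332].tolist())
# predicted rows of anvil face top (y'=.2152,z=.06), jaw face/back, lug top
for n,y,z in[("anvF",.2152,.06),("anvB",.1912,.06),("jawF",.2905,.06),("jawB",.3085,.06),("lugF",.358,.095),("lugB",.374,.095)]: print(n,proj(c,[[*(M@np.array([.5654,y])),z]]).round(1))
for y in(.228,.231,.234): 
    w=M@np.array([.5654,y]); print(y,"head edges",[proj(c,[[*(M@np.array([.5654,y+d])),.132]]).round(1).tolist() for d in(-.01,.01)],"collar",[proj(c,[[*(M@np.array([.5654,y+d])),.094]]).round(1).tolist() for d in(-.021,.021)])
```

```text
head w [[0.5648 0.2343]]
collar w [[0.5652 0.2306]]
head s [[0.564  0.2356]]
collar s [[0.5628 0.2388]]
col332 [74, 74, 76, 76, 75, 76, 75, 74, 76, 75, 75, 69, 59, 59, 58, 57, 56, 56, 69, 74, 73, 72, 73, 73, 70, 73, 70, 73, 72, 74, 75, 74, 73, 74, 74, 74, 74, 76, 74, 74, 74, 73, 74, 74, 75, 71, 66, 61, 62, 63, 61, 63, 67, 77, 78, 77, 79, 75, 77, 77, 77, 78, 76, 76, 78, 77, 70, 63, 62, 61, 61, 60, 61, 62, 62, 61, 62, 62, 60, 60, 62, 62, 61, 61, 59, 75, 115, 129, 130, 129, 128, 129, 129, 132, 132, 134, 135, 136, 137, 138, 139, 139, 142, 142, 141, 140, 139, 141, 142, 145, 146, 117, 76, 60, 60, 60, 60, 61, 62, 63, 61, 60, 62, 61, 59, 59, 58, 77, 122, 134, 133, 133, 131, 132, 132, 134, 139, 139, 139, 138, 138, 140, 141, 142, 116, 80, 70, 72, 72, 73]
anvF [[331.3 195.7]]
anvB [[331.5 167.1]]
jawF [[330.7 276.5]]
jawB [[330.6 294.1]]
lugF [[330.2 363. ]]
lugB [[330.1 377.8]]
0.228 head edges [[[331.3, 224.1]], [[331.1, 252.1]]] collar [[[331.4, 195.1]], [[331.0, 247.3]]]
0.231 head edges [[[331.3, 228.4]], [[331.1, 256.1]]] collar [[[331.4, 199.0]], [[331.0, 250.8]]]
0.234 head edges [[[331.3, 232.6]], [[331.1, 260.2]]] collar [[[331.3, 202.9]], [[331.0, 254.3]]]
```

The gauge prediction matches the picture (anvil and jaw edges within 1 px). The spindle stands about 6 mm off the anvil face, upright and centred in x. Next I'll go behind the lug with the fingers shut.

>>> apply_moves([
  [0.0,[0.0045,0.0571,0],0],
  [0.0,[0.0045,0.0571,0],0],
  [0.0,[0.0045,0.0571,0],0],
  [0.0,[0,0,-0.05],0],
  [0.0,[0,0,-0.06],0],
  [0.0,[0,0,-0.044],0],
  [0.0,[0,0,0],0],
  [0.0,[0,0,0],0],
])

```text
time: 15.7
ee_pos: [0.5966, 0.3488, 0.0656]
ee_rot: [-2.125, 2.312, 0.002]
wrist_force: [-0.5, 1.8, 0.9]
gripper_width: -0.0002
grip_force: 0.0
```

```bash
python3 -c "
from h import *
rep()"
```

```text
t 15.7 x'y' [0.5636 0.3999] z 0.06564090005990628 toolx deg -94.82606922125322 F' [-0.628   1.7192] 0.9477745173370986 w -0.00015645315344722476 q7 1.6702727946622373
```

>>> apply_moves([
  [0.0,[-0.0005,-0.006,0],0],
  [0.0,[-0.0005,-0.006,0],0],
  [0.0,[-0.0004,-0.005,0],0],
  [0.0,[-0.0005,-0.006,0],0],
  [0.0,[-0.0005,-0.006,0],0],
  [0.0,[-0.0005,-0.006,0],0],
  [0.0,[-0.0005,-0.006,0],0],
  [0.0,[0,0,0],0],
])

```text
time: 16.7
ee_pos: [0.593, 0.3053, 0.0638]
ee_rot: [2.124, -2.312, 0.002]
wrist_force: [0.2, 0.0, 0.5]
gripper_width: 0.0004
grip_force: 0.0
```

```bash
python3 -c "
from h import *
rep()"
```

```text
t 16.7 x'y' [0.5638 0.3563] z 0.06378008909151323 toolx deg -94.86269039696106 F' [0.2347 0.0426] 0.4719022327573502 w 0.0004455330819947303 q7 1.6676352939888144
```

>>> apply_moves([
  [0.0,[-0.0004,-0.004,0],0],
  [0.0,[-0.0003,-0.003,0],0],
  [0.0,[-0.0003,-0.003,0],0],
])

```text
time: 17.08
ee_pos: [0.5919, 0.2967, 0.064]
ee_rot: [2.126, -2.313, -0.0]
wrist_force: [1.4, 2.7, -2.0]
gripper_width: -0.0001
grip_force: 1.1
```

Run:
```python
from h import *
rep()
im=viewer.snapshot("wrist");c=cam("wrist");im2=viewer.snapshot("side");t=viewer.snapshot("top")
o=np.zeros((480,800,3),np.uint8);o[:360,:480]=cv2.resize(im,(480,360));o[:480,480:]=cv2.resize(im2[250:415,220:330],(320,480))
cv2.imwrite("pics/u3.png",o)
g=cv2.cvtColor(im,cv2.COLOR_BGR2GRAY);print(g[100:330:2,330].tolist())
for n,y,z in[("anvF",.2152,.06),("jawF.245",.245,.06),("jawF.26",.26,.06),("lugF.32",.32,.095),("lugB.336",.336,.095)]: print(n,proj(c,[[*(M@np.array([.5654,y])),z]]).round(1))
```

```text
t 17.075 x'y' [0.5635 0.3476] z 0.06400997428787235 toolx deg -94.82085601891258 F' [1.1381 2.7956] -2.0483078993764576 w -0.00011516196986383595 q7 1.6677594046300097
[76, 78, 79, 79, 77, 78, 76, 76, 77, 75, 76, 76, 77, 75, 61, 73, 74, 74, 75, 74, 73, 73, 75, 76, 74, 74, 74, 73, 73, 75, 75, 75, 74, 75, 75, 74, 74, 75, 75, 75, 75, 74, 75, 74, 75, 75, 75, 75, 75, 75, 76, 74, 75, 76, 75, 75, 74, 75, 76, 75, 76, 75, 76, 75, 75, 75, 77, 68, 34, 37, 33, 35, 36, 37, 38, 38, 36, 36, 38, 36, 36, 36, 37, 37, 38, 38, 37, 35, 38, 38, 34, 37, 37, 42, 46, 46, 46, 45, 46, 46, 46, 44, 43, 44, 41, 42, 42, 43, 46, 43, 44, 44, 39, 23, 25]
anvF [[324.6 -39.4]]
jawF.245 [[324.6  58.5]]
jawF.26 [[324.5 102.6]]
lugF.32 [[323.5 290. ]]
lugB.336 [[323.5 331.1]]
```

>>> apply_moves([
  [0.0,[-0.0003,-0.003,0],0],
  [0.0,[-0.0003,-0.003,0],0],
  [0.0,[0,0,0],0],
])

```text
time: 17.6
ee_pos: [0.5914, 0.2903, 0.0643]
ee_rot: [2.125, -2.313, 0.0]
wrist_force: [-0.1, 1.3, -0.7]
gripper_width: -0.0
grip_force: 0.4
```

>>> apply_moves([
  [0.0,[-0.0002,-0.002,0],0],
  [0.0,[-0.0002,-0.002,0],0],
  [0.0,[0,0,0],0],
])

```text
time: 17.98
ee_pos: [0.5911, 0.2872, 0.0644]
ee_rot: [-2.126, 2.312, 0.001]
wrist_force: [1.6, 3.2, -2.0]
gripper_width: 0.0002
grip_force: 1.6
```

>>> apply_moves([
  [0.0,[-0.0002,-0.002,0],0],
  [0.0,[0,0,0],0],
])

```text
time: 18.23
ee_pos: [0.5911, 0.2872, 0.0645]
ee_rot: [-2.124, 2.309, 0.005]
wrist_force: [2.7, 7.9, -4.9]
gripper_width: -0.0001
grip_force: 3.7
```

>>> apply_moves([
  [0.0,[-0.0001,-0.001,0],0],
  [0.0,[-0.0001,-0.001,0],0],
  [0.0,[0,0,0],0],
])

```text
time: 18.6
ee_pos: [0.5911, 0.2872, 0.0646]
ee_rot: [-2.123, 2.306, 0.009]
wrist_force: [3.4, 10.9, -8.0]
gripper_width: -0.0002
grip_force: 5.8
```

>>> apply_moves([
  [0.0,[-0.0001,-0.001,0],0],
  [0.0,[0,0,0],0],
])

```text
time: 18.85
ee_pos: [0.5911, 0.2872, 0.0646]
ee_rot: [-2.122, 2.305, 0.01]
wrist_force: [4.9, 13.9, -8.5]
gripper_width: -0.0001
grip_force: 6.8
```

>>> apply_moves([
  [0.0,[-0.0001,-0.001,0],0],
  [0.0,[0,0,0],0],
  [0.0,[0,0,0],0],
])

```text
time: 19.23
ee_pos: [0.5911, 0.2872, 0.0647]
ee_rot: [-2.122, 2.303, 0.012]
wrist_force: [5.6, 15.5, -11.6]
gripper_width: 0.0002
grip_force: 7.8
```

>>> apply_moves([
  [0.0,[0,-0.0005,0],0],
  [0.0,[0,0,0],0],
  [0.0,[0,0,0],0],
  [0.0,[0,0,0],0],
])

```text
time: 19.73
ee_pos: [0.5911, 0.2872, 0.0647]
ee_rot: [-2.121, 2.303, 0.013]
wrist_force: [5.4, 15.9, -10.8]
gripper_width: 0.0005
grip_force: 8.3
```

```bash
python3 -c "
from h import *
rep()"
```

```text
t 19.725 x'y' [0.5635 0.3381] z 0.06472386869249822 toolx deg -94.69063791399441 F' [ 4.0109 16.3169] -10.78130566666662 w 0.0005204572779218508 q7 1.669264544290724
```

>>> apply_moves([
  [0.0,[-0.0001,-0.001,0],0],
  [0.0,[0,0,0],0],
  [0.0,[0,0,0],0],
  [0.0,[0,0,0],0],
  [0.0,[0,0,0],0],
])

```text
time: 20.35
ee_pos: [0.5911, 0.2872, 0.0648]
ee_rot: [-2.121, 2.301, 0.015]
wrist_force: [4.7, 18.3, -13.8]
gripper_width: 0.0003
grip_force: 9.3
```

```bash
python3 -c "
from h import *
rep()"
```

```text
t 20.35 x'y' [0.5635 0.3381] z 0.06478049190629312 toolx deg -94.66808628606496 F' [ 3.11  18.624] -13.805486214652063 w 0.00030615909748532176 q7 1.669389706789848
```

>>> apply_moves([
  [0.0,[0.0002,0.003,0],0],
  [0.0,[0.0002,0.003,0],0],
  [0.0,[0.0003,0.004,0],0],
  [0.0,[0.0005,0.006,0],0],
  [0.0,[0.0013,0.015,0],0],
  [0.0,[0,0,0.03],0],
  [0.0,[0,0,0.06],0],
  [0.0,[0,0,0.05],0],
])

```text
time: 21.35
ee_pos: [0.5927, 0.3113, 0.2088]
ee_rot: [-2.125, 2.31, 0.001]
wrist_force: [-0.2, 0.8, -0.6]
gripper_width: -0.0002
grip_force: 0.0
```

>>> apply_moves([
  [0.0,[-0.003,-0.03,0.03],0],
  [0.0,[-0.004,-0.04,0.02],0],
  [0.0,[0,0,0],0],
  [0.0,[0,0,0],0],
])

```text
time: 21.85
ee_pos: [0.5857, 0.2409, 0.2556]
ee_rot: [-2.126, 2.311, 0.0]
wrist_force: [0.3, 0.8, -1.6]
gripper_width: -0.0001
grip_force: 0.0
```

Run:
```python
from h import *
import pickle
rep()
c=cam("wrist");im=viewer.snapshot("wrist");im2=viewer.snapshot("side");cv2.imwrite("pics/w5.png",im)
o=np.zeros((480,800,3),np.uint8);o[:360,:480]=cv2.resize(im,(480,360));o[:480,480:]=cv2.resize(im2[250:415,220:330],(320,480))
cv2.imwrite("pics/fin.png",o)
for n,y,z in[("anvF",.2152,.06),("jawB",.2408+.018,.06),("headN",.218,.132),("headF",.238,.132),("collarN",.207,.094),("lugB",.3238,.095),("lugF",.3078,.095)]: print(n,proj(c,[[*(M@np.array([.5654,y])),z]]).round(1))
```

```text
t 21.85 x'y' [0.5622 0.2916] z 0.25561120149314465 toolx deg -94.7932009149608 F' [0.276  0.8439] -1.5647995985794354 w -0.00011708457041243973 q7 1.8359218687385488
anvF [[325.4 119.9]]
jawB [[325.2 170. ]]
headN [[324.5 126.7]]
headF [[324.5 156.1]]
collarN [[325.  109.9]]
lugB [[324.8 250.3]]
lugF [[324.8 233. ]]
```

View pics/fin.png

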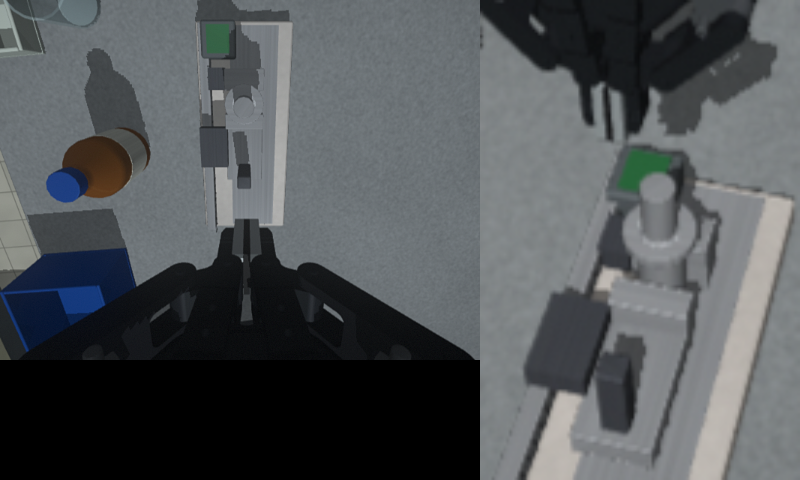

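The jaw is shut on the upright spindle. The head is at wrist px (324,140) against 141 predicted, and the lug's back edge is at row 249 against 250 predicted. Handing in.

```bash
python3 -c "
from station import arm
print(arm.sign_off())"
```

```text
the job is handed in; nothing more can be done
None
```

I stood the collared spindle upright on the caliper bed, slid the jaw shut on it with about 17 N (18.6 N at the wrist less about 2 N friction), backed the arm off and handed the job in at about 22 s; the hand-in returned no verdict.

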